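Dry-run a pattern on the engraving pantograph

TASK

Make a dry run on the engraving pantograph, whose cutter is locked clear of the blank: with the fingertips in the dish on top of the sprung tracer, bring its stylus over the round pocket where the groove of the brass pattern begins and press it lightly down into it. Then trace the wavy groove all the way to its other end, keeping the stylus down in the groove, and only there lift off so that the stylus springs up and stays over the groove's end. Do not grip the tracer and do not disturb the loupe, the brush or the pliers.

Things in the scene. Friction and masses are not known exactly. Their poses are not given: they have to be found in the camera images.
- pantograph: engraving machine fixed on the bench: grey base plate 220 x 380 x 22 mm with a 1:2 linkage of four flat aluminium bars (all below 90 mm) that turn freely on vertical pivots. Origin under the base near its centre; x to its rear edge, y to the end with the fixed pivot post; tracer and brass pattern are at the -y end. The cutter spindle (top at 104 mm) hangs halfway between post and tracer, over a small vice; a low rack of pins (53 mm) is at the rear
- pattern: brass plate 80 x 132 x 6 mm clamped on the machine; origin under its centre, 28 mm above the bench, axes as the machine's. A 10 mm wide groove is cut through it down to the dark bed: a wave from a round pocket (18 mm diameter) at y = +50 mm to y = -50 mm, centre line x = -13 mm * cos(3 pi (50 mm - y) / 100 mm). Two low clamps at the rear corners reach 17 mm above its underside
- groove_start (a point): centre of the round pocket where the groove starts (y = +50 mm on the pattern), level with the plate's top
- groove_1 (a point): point on the groove's centre line, 1/6 of the way along y, level with the plate's top
- groove_2 (a point): the same, 2/6 of the way (a crest of the wave, towards the rear)
- groove_3 (a point): the same, 3/6 of the way
- groove_4 (a point): the same, 4/6 of the way (a crest towards the front)
- groove_5 (a point): the same, 5/6 of the way
- groove_end (a point): centre of the groove's round end (y = -50 mm on the pattern), a crest towards the rear, level with the plate's top
- dish (a point): centre of the flat rubber floor of the black dish on top of the tracer, 100 mm above the bench when up. Dish 53 mm across outside; inside 44 mm wide and 7.5 mm deep, so that two shut fingers fit in with play. It moves freely in the horizontal with the linkage (well under 1 N) and is dragged by light pressure on its floor or by pushing its rim from inside
- stylus_tip (a point): lower tip of the tracer's stylus, a 5 mm steel pin straight below the dish; 38 mm above the bench when up, which is 4 mm above the pattern's top. At the start it stands in front (-x) of the pattern's start end: the straight way to the pocket does not cross the rest of the groove
- tracer (a joint): how far the tracer is pressed down against its spring: 0 = up, 0.004 = stylus tip level with the pattern's top, 0.010 = hard stop, tip on the groove's floor. The spring pushes up with 3 N at 0 and 6 N at 0.010; about 0.007 is a good depth for tracing. It cannot be lifted out
- loupe: folding loupe, 24 x 32 x 19 mm, lying loose on the front corner of the machine's base, 22 mm above the bench; origin under its centre; leave it alone
- brush: wooden bench brush, 22 x 160 x 19 mm, lying loose on the bench beside the tracer's end of the machine; origin under its centre; leave it alone
- pliers: flat pliers, 51 x 133 x 11 mm, lying loose on the bench beside the other end of the machine; origin under their centre; leave them alone
- forearm: the aluminium bar, 175 mm long, that carries the tracer at its free end; origin at its elbow pivot, x towards the tracer; it stands for all the pieces that it carries, tracer and dish too

How it is judged:
On the way, in this order (a step that is already met when the one before it is completed fails the run):
1. the stylus is pressed down into the start pocket of the groove (horizontal distance between stylus_tip and groove_start below 0.0075 m and value of joint tracer above 0.005 m), for 0.1 s.
2. the stylus passes point 1 of the groove, down in it (horizontal distance between stylus_tip and groove_1 below 0.007 m and value of joint tracer above 0.005 m), for 0.02 s.
3. the stylus passes point 2 of the groove, down in it (horizontal distance between stylus_tip and groove_2 below 0.007 m and value of joint tracer above 0.005 m), for 0.02 s.
4. the stylus passes point 3 of the groove, down in it (horizontal distance between stylus_tip and groove_3 below 0.007 m and value of joint tracer above 0.005 m), for 0.02 s.
5. the stylus passes point 4 of the groove, down in it (horizontal distance between stylus_tip and groove_4 below 0.007 m and value of joint tracer above 0.005 m), for 0.02 s.
6. the stylus passes point 5 of the groove, down in it (horizontal distance between stylus_tip and groove_5 below 0.007 m and value of joint tracer above 0.005 m), for 0.02 s.
7. the stylus reaches the groove's end, still down in it (horizontal distance between stylus_tip and groove_end below 0.0065 m and value of joint tracer above 0.005 m), for 0.1 s.
At the end, for the whole second after the job is handed in: the groove has been followed in order from the pocket to its end with the stylus at least 1 mm below the plate's top at every marked point; the stylus has sprung up (within 1.5 mm), stands within 12 mm of the groove's end and is at rest (value of joint tracer below 0.0015 m and horizontal distance between stylus_tip and groove_end below 0.012 m and linear speed of forearm below 0.02 m/s); the robot touches nothing.
It fails at once if the stylus is up (more than 0.5 mm above the plate) over the middle of the groove (value of joint tracer below 0.0035 m and (horizontal distance between stylus_tip and groove_1 below 0.008 m or horizontal distance between stylus_tip and groove_2 below 0.008 m or horizontal distance between stylus_tip and groove_3 below 0.008 m or horizontal distance between stylus_tip and groove_4 below 0.008 m or horizontal distance between stylus_tip and groove_5 below 0.008 m)).
It fails at once if the tracer is gripped or pressed hard (over 20 N) (contact force between the fingers and forearm above 20 N).
It fails at once if the loupe is moved by more than 15 mm (distance of loupe from where it was at the start of the episode above 0.015 m).
It fails at once if the brush is moved by more than 15 mm (distance of brush from where it was at the start of the episode above 0.015 m).
It fails at once if the pliers are moved by more than 15 mm (distance of pliers from where it was at the start of the episode above 0.015 m).
It also fails if it takes over 54 s, if anything falls off the work surface, if the arm or the gripper's body presses on something with over 40 N, if the wrist force passes 120 N, or if a joint passes its speed limit or range.

ROBOT

A 6-joint arm with a two-finger parallel gripper is mounted at the origin on a cart in front of the work surface, level with it; the furniture and walls round the work are solid. World frame = base frame: x ahead of the robot, y to its left, z up, the work surface at z = 0. Lengths are in m, angles in rad, forces in N, time in s.
With the tool pointing down it reaches from about 0.275 to 0.725 m from the base axis. Payload 5.6 kg.
Tool frame: the origin (TCP) lies on the centre line of the jaws, within the pads' length; the fingertips stand 8 mm ahead of it and the grasp point (between the pads) lies 11 mm behind it (tip_extent is the distance from the TCP to the fingertips, in m); z points along the fingers, y is the direction in which the jaws open and shut (so a half turn about z gives the same grasp; the last joint's range is limited). The gripper opens to 85 mm and grips with 20 to 120 N. Pads are 22 mm wide; open, the fingers measure 114 mm over their backs; the gripper's body (76 mm by 85 mm) begins 54 mm behind the grasp point. The pads swing forward as they close: fully open they stand 13 mm farther back than shut.
Start: joints at [1.442, 0.255, 0.108, 0, -1.424, -0.285], TCP at [0.221, 0.504, 0.2] pointing down, gripper open.
Joint ranges: [-2.95, 2.95], [-1.21, 1.97], [-1.09, 1.5], [-2.87, 1.71], [-2.94, -0.07], [-3.05, 3.05]. Speed limits (rad/s): [2.57, 2.57, 3.14, 3.14, 3.14, 3.14].

INTERFACE

Orientations are given as a unit quaternion [w, x, y, z].
In Python, from plant import * gives the robot as it stands. The module is installed in compiled form; this text tells all that it offers.
- The arm moves only by the tool play_rows, never from a script. Its argument "increments" is a list of rows, each a list of 5 numbers: the opening in per cent of the stroke, from 0 (shut) to 100 (fully open), then the shift along the tool's x, y, z in cm, then the turn about the tool's z in rad. In form: [[gripper, x, y, z, spin], ...]. A call has 1 to 10 rows; each row shifts and turns the commanded pose from where the row before left it, along the tool's axes as they then stand; what a row does not reach is not made up. A row lasts 1/12 s, in which the tool goes at most 41.7 mm and 7.16 degrees, less where a joint would pass 70% of its speed; a pose out of reach is approached as far as the arm can. A call is refused whole if a number of a shift passes 4.17 or a number of a turn 0.125, either way. A call with a gripper value outside its range is refused whole. The fingers move at their own pace and stop on an object; "newtons" is the grip in N (left out, the last holds). Time passes only in rows, so rows that do not move let the fingers close. It gives the time, the measured TCP pose, the force and the opening at its end, in the units of the state.
- get_obs(): the state, without advancing time (a new reading comes with each control period).
- capture(name): name is "side" or "top"; returns the picture (400x640x3 uint8, red, green, blue); there is no depth.
- camera_info(name): a dict with "vertical_fov" (degrees; the focal length in pixels is half the picture's height over the tangent of half this angle, whatever the lens; pixels are square), "cx", "cy" (the principal point, pixels), "k1" (the pictures are not rectified: a ray, as slopes to the right and down, at radius r is drawn at 1 + k1 r^2 times it, then the intrinsics apply), "view" (4x4, takes a point from world to camera coordinates). Camera axes: x right, y down, z forward; pixel columns grow to the right and rows downward; lengths in m; the calibration is good to about 2 mm. A picture is of the moment at which its call begins. camera_info takes no time and is no camera call.
- job_done(): hands the job in, once; it reports no verdict.
The state is a dict: "time_s": time; "joint_positions": joint angles; "qvel": joint speeds; "effort": joint torques, N m; "position": TCP position; "ee_rot": TCP orientation; "wrist_force": force on the tool from outside, world axes, zero at the start; "torque": the same for the moment, N m; "gripper_width": finger opening in m.
Only numpy, scipy, OpenCV 4.12 (cv2) and the standard library are available. Lean on these libraries where they do the work, as an engineer would, in place of code of your own. Each camera call takes 0.05 s, during which the arm holds its last target.

## Working session

There is one attempt and no reset: what is moved stays moved. The work goes in short steps, Python scripts to look and compute and a tool call to move; the robot and the scene stay as the last step left them, time stands still between calls to the robot, and variables do not carry over. Pictures are saved under pics/ and viewed, and the job is handed in when it is done.

Besides the shell and the picture viewer there is one more tool, called after "Request:" by a JSON object that holds its "op" and its "data". play_rows: Moves the arm, as the interface text tells. Its arguments: {"type":"object","properties":{"increments":{"type":"array"},"newtons":{"type":"number"}},"required":["increments"]}

```bash
mkdir -p pics; ls; python3 - <<'E'
from plant import *
import cv2
print(get_obs())
for n in("side","top"):
    print(n,camera_info(n)); cv2.imwrite(f"pics/{n}0.png",capture(n)[:,:,::-1])
E
```

```text
pics
{'time_s': 0.0, 'joint_positions': array([ 1.44161986e+00,  2.55757184e-01,  1.06978353e-01, -4.99491146e-04,
       -1.42388389e+00, -2.84588065e-01]), 'qvel': array([ 0.00116499, -0.00016277, -0.00048068, -0.00109715, -0.00012747,
       -0.00044369]), 'effort': array([-3.40732795e-04, -3.86633492e+01,  2.37938118e+01,  5.36498845e+00,
       -6.21002982e-03, -1.19760053e-06]), 'position': array([0.22085323, 0.50309471, 0.19937633]), 'ee_rot': array([ 9.49558847e-04,  9.78668070e-01, -2.05445559e-01, -1.73833587e-04]), 'wrist_force': array([-0.22286344,  0.75496399, -0.51874844]), 'torque': array([ 0.00406917, -0.06196592,  0.00460531]), 'gripper_width': 0.08552005993643924}
side {'vertical_fov': 52.03903709488053, 'cx': 319.17714326853945, 'cy': 196.21869189689835, 'k1': -0.023876149794280287, 'view': array([[ 0.92949829, -0.3683112 ,  0.01948814, -0.38072674],
       [-0.23703965, -0.63702216, -0.73349504,  0.29591048],
       [ 0.28256881,  0.67716292, -0.67941537,  0.69051897],
       [ 0.        ,  0.        ,  0.        ,  1.        ]])}
top {'vertical_fov': 57.25821382740473, 'cx': 317.84906451557777, 'cy': 205.44759680559258, 'k1': -0.025180363423480772, 'view': array([[-0.01833565, -0.99972355, -0.01471803,  0.21560228],
       [-0.99415143,  0.01979643, -0.10616516,  0.49595036],
       [ 0.10642718,  0.01268534, -0.99423958,  0.86962627],
       [ 0.        ,  0.        ,  0.        ,  1.        ]])}
```

View pics/top0.png

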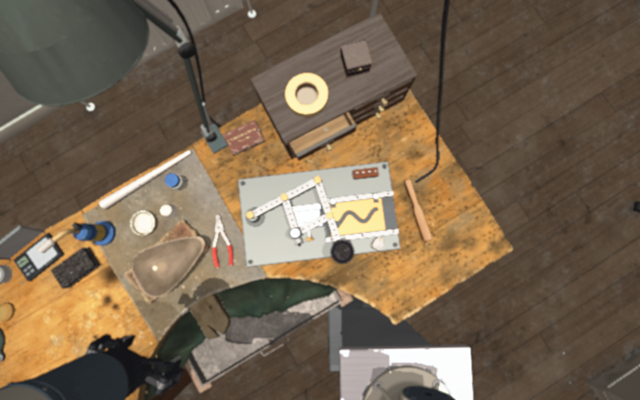

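View pics/side0.png

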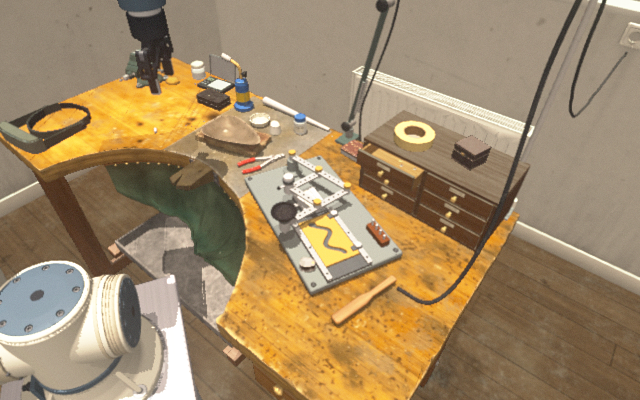

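The top view shows the brass plate around (360,217), the black dish at (342,251), the loupe at (377,242), the brush at (418,210) and the pliers at (222,242). I'll zoom in next.

```bash
cat > h.py <<'E'
import numpy as np, cv2
from plant import camera_info
def K(n):
    c=camera_info(n); f=200/np.tan(np.radians(c['vertical_fov'])/2)
    return c,f
def ray(n,u,v):
    c,f=K(n); d=np.array([(u-c['cx'])/f,(v-c['cy'])/f]); s=d.copy()
    for _ in range(20): s=d/(1+c['k1']*(s@s))
    V=c['view']; R=V[:3,:3]; o=-R.T@V[:3,3]
    return o,R.T@np.array([s[0],s[1],1.])
def plane(n,u,v,z):
    o,d=ray(n,u,v); return o+d*(z-o[2])/d[2]
def proj(n,p):
    c,f=K(n); q=c['view'][:3,:3]@np.asarray(p,float)+c['view'][:3,3]
    s=q[:2]/q[2]; s=s*(1+c['k1']*(s@s)); return f*s+[c['cx'],c['cy']]
def tri(a,b):
    (o1,d1),(o2,d2)=ray("top",*a),ray("side",*b)
    t=np.linalg.lstsq(np.c_[d1,-d2],o2-o1,rcond=None)[0]
    p,q=o1+d1*t[0],o2+d2*t[1]; return (p+q)/2,np.linalg.norm(p-q)
E
python3 - <<'E'
import cv2
a=cv2.imread('pics/top0.png')[155:275,230:440]; cv2.imwrite('pics/topz.png',cv2.resize(a,None,fx=3.8,fy=3.8,interpolation=cv2.INTER_CUBIC))
a=cv2.imread('pics/side0.png')[145:325,235:405]; cv2.imwrite('pics/sidez.png',cv2.resize(a,None,fx=3.3,fy=3.3,interpolation=cv2.INTER_CUBIC))
E
```

```text
(no output)
```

View pics/topz.png

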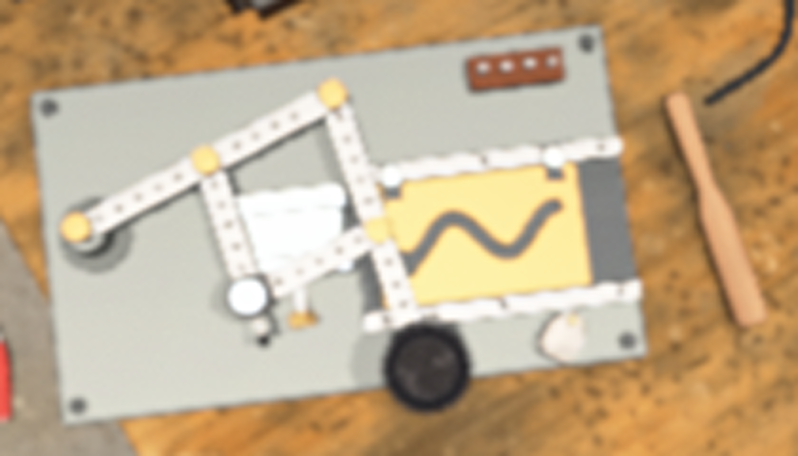

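View pics/sidez.png

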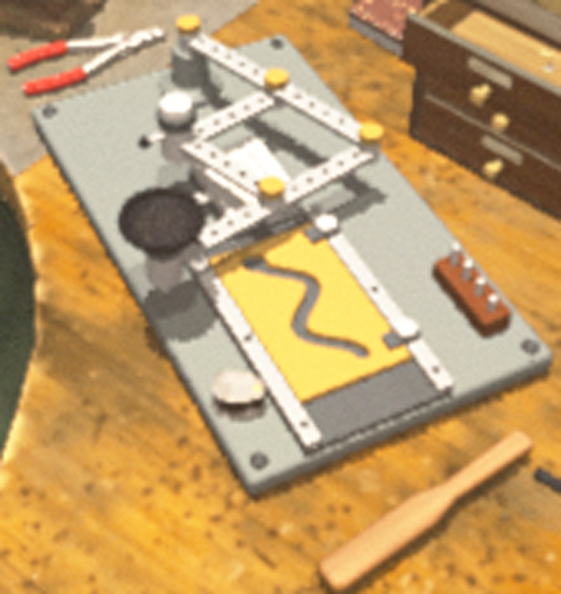

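The zoomed views show the groove running from the pocket, which is half hidden under the forearm in top but visible in side, to its end near the rear right of the plate. Next I'll measure it with masks.

```bash
python3 - <<'E'
from h import *
for n in("top","side"):
    a=cv2.imread(f'pics/{n}0.png'); h=cv2.cvtColor(a,cv2.COLOR_BGR2HSV)
    print(n,'cam',ray(n,320,200)[0].round(3))
    # brass plate
    x0,y0,x1,y1=(325,185,400,245) if n=="top" else (290,210,365,275)
    m=np.zeros(a.shape[:2],np.uint8)
    sub=h[y0:y1,x0:x1]
    m[y0:y1,x0:x1]=((sub[...,0]>15)&(sub[...,0]<35)&(sub[...,1]>95)&(sub[...,2]>150))*255
    c=max(cv2.findContours(m,cv2.RETR_EXTERNAL,cv2.CHAIN_APPROX_NONE)[0],key=cv2.contourArea)
    print(cv2.contourArea(c),[tuple(p) for p in cv2.approxPolyDP(c,3,True)[:,0].tolist()])
    box=cv2.boxPoints(cv2.minAreaRect(c)); print(box.tolist())
    hull=np.zeros_like(m); cv2.fillPoly(hull,[cv2.convexHull(c)],255)
    sat=h[...,1]
    g=((hull>0)&(a[...,2]<170)).astype(np.uint8)*255
    k,l,st,ce=cv2.connectedComponentsWithStats(g)
    for i in range(1,k):
        if st[i,4]>15: print('comp',st[i],ce[i])
    # base plate gray
    g=((h[...,1]<40)&(h[...,2]>120)).astype(np.uint8)*255
    b=a.copy(); b[hull>0]=b[hull>0]//2; b[m>0]=(0,255,0); b[g>0]=(255,0,0) if False else b[g>0]
    b=b[150:280,230:430]; cv2.imwrite(f'pics/m_{n}.png',cv2.resize(b,None,fx=4,fy=4,interpolation=cv2.INTER_NEAREST))
E
```

```text
top cam [0.404 0.195 0.92 ]
150.0 [(381, 199), (376, 203), (372, 199), (336, 203), (336, 207), (338, 203), (370, 199), (380, 204), (371, 207), (363, 218), (351, 209), (345, 210), (338, 220), (346, 210), (364, 218), (373, 207), (378, 209), (365, 223), (347, 215), (339, 227), (348, 215), (359, 223), (367, 223), (380, 206), (384, 229)]
[[334.47589111328125, 201.7103729248047], [382.47589111328125, 197.7103729248047], [385.07586669921875, 228.91038513183594], [337.07586669921875, 232.91038513183594]]
comp [337 208  40  18 152] [356.13157895 216.27631579]
side cam [ 0.229 -0.419  0.694]
1428.5 [(328, 213), (310, 221), (329, 228), (332, 233), (328, 245), (344, 249), (345, 253), (323, 245), (326, 230), (311, 227), (305, 221), (298, 223), (326, 266), (359, 253), (351, 249), (353, 244)]
[[297.5079040527344, 223.31980895996094], [327.5957946777344, 203.76268005371094], [359.4217834472656, 252.7257843017578], [329.3338928222656, 272.28289794921875]]
comp [326 213   7   5  17] [329.11764706 215.29411765]
comp [299 214  47  39 214] [321.28037383 232.11682243]
comp [351 246   6   5  19] [353.68421053 247.78947368]
comp [328 259  19   8  19] [337.         262.57894737]
```

View pics/m_top.png

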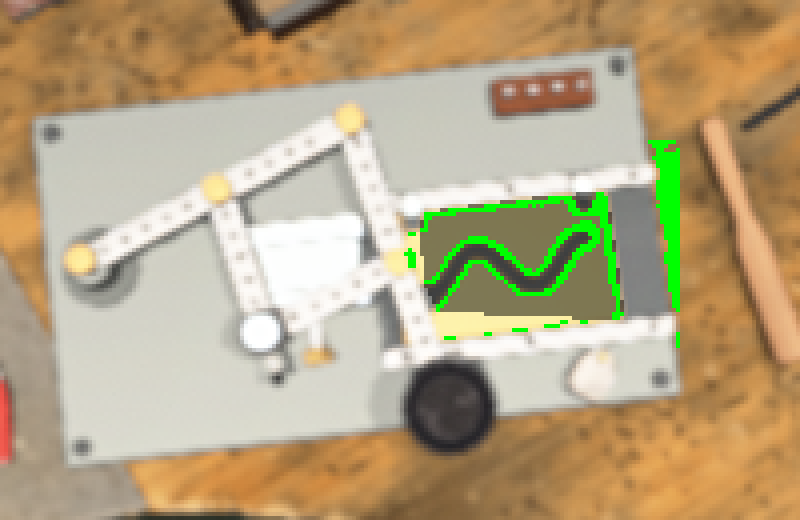

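View pics/m_side.png

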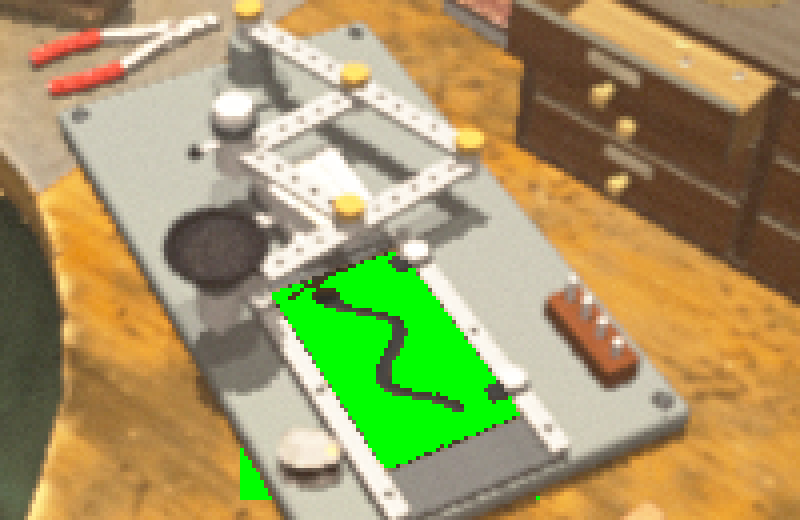

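```bash
python3 - <<'E'
from h import *
C=[plane("top",u/4+230,v/4+150,.022) for u,v in[(34,118),(631,47),(680,393),(70,464)]]
C=np.array(C)[:,:2]; print(C.round(4)); 
for i,j in[(1,0),(2,3)]:
    d=C[j]-C[i]; print(np.linalg.norm(d), 'yaw',np.arctan2(-d[0],d[1]))
for i,j in[(3,0),(2,1)]:
    d=C[j]-C[i]; print(np.linalg.norm(d),'yaw',np.arctan2(d[1],d[0]))
print('centre',C.mean(0))
yaw=np.arctan2(-(C[0]-C[1]+C[3]-C[2])[0],(C[0]-C[1]+C[3]-C[2])[1]); print(yaw)
R=np.array([[np.cos(yaw),-np.sin(yaw)],[np.sin(yaw),np.cos(yaw)]])
for n,(x0,y0,x1,y1) in {"top":(336,203,383,229),"side":(300,215,350,258)}.items():
    a=cv2.imread(f'pics/{n}0.png'); b=a[...,2].astype(float)
    # upsampled for subpixel; weight = darkness
    S=4; sub=cv2.resize(b[y0:y1,x0:x1],None,fx=S,fy=S,interpolation=cv2.INTER_CUBIC)
    m=(sub<165).astype(np.uint8); k,l,st,ce=cv2.connectedComponentsWithStats(m); i=1+np.argmax(st[1:,4]); print(n,st[i])
    vv,uu=np.nonzero(l==i); P=np.array([plane(n,x0+(u+.5)/S-.5,y0+(v+.5)/S-.5,.034)[:2] for u,v in zip(uu,vv)])
    Q=P@R  # machine-axis coords
    print('y range',Q[:,1].min(),Q[:,1].max())
    for y in np.arange(Q[:,1].max(),Q[:,1].min(),-.005):
        s=Q[abs(Q[:,1]-y)<.0015,0]
        if len(s): print(round(y,4),round(s.min(),4),round(s.max(),4),round((s.min()+s.max())/2,4))
E
```

```text
[[0.5697 0.403 ]
 [0.6067 0.0298]
 [0.392  0.0083]
 [0.3558 0.3801]]
0.37507061127331087 yaw 0.0989257190920681
0.3735563310625343 yaw 0.0969575106544889
0.21511384118978238 yaw 0.1068108058178075
0.21584246619831243 yaw 0.09976508115754312
centre [0.48106276 0.20531757]
0.09794360546423997
top [   0   20  166   76 2430]
y range 0.014888823344487287 0.11868114505241648
0.1187 0.4668 0.4735 0.4701
0.1137 0.4609 0.4736 0.4672
0.1087 0.4664 0.4765 0.4715
0.1037 0.4708 0.4827 0.4767
0.0987 0.4763 0.4883 0.4823
0.0937 0.4824 0.4931 0.4878
0.0887 0.4873 0.4951 0.4912
0.0837 0.4889 0.4958 0.4924
0.0787 0.4864 0.4947 0.4906
0.0737 0.481 0.4917 0.4863
0.0687 0.4749 0.4874 0.4811
0.0637 0.4694 0.4813 0.4754
0.0587 0.4658 0.4752 0.4705
0.0537 0.4646 0.4716 0.4681
0.0487 0.4641 0.4713 0.4677
0.0437 0.466 0.475 0.4705
0.0387 0.4692 0.4812 0.4752
0.0337 0.4741 0.4861 0.4801
0.0287 0.4808 0.491 0.4859
0.0237 0.4864 0.4947 0.4906
0.0187 0.4893 0.4956 0.4925
side [   0    0  185  151 3965]Traceback (most recent call last):
  File "<stdin>", line 16, in <module>
  File "h.py", line 12, in plane
    o,d=ray(n,u,v); return o+d*(z-o[2])/d[2]
        ~~~^^^^^^^
  File "h.py", line 7, in ray
    c,f=K(n); d=np.array([(u-c['cx'])/f,(v-c['cy'])/f]); s=d.copy()
        ~^^^
  File "h.py", line 4, in K
    c=camera_info(n); f=200/np.tan(np.radians(c['vertical_fov'])/2)
ValueError: time passes only in moves, steps and waits
```

```bash
sed -i 's/^def K(n):/from functools import lru_cache\n@lru_cache\ndef K(n):/' h.py; python3 - <<'E'
from h import *
yaw=.098
R=np.array([[np.cos(yaw),-np.sin(yaw)],[np.sin(yaw),np.cos(yaw)]])
n,(x0,y0,x1,y1)="side",(305,217,350,258)
a=cv2.imread(f'pics/{n}0.png'); b=a[...,2].astype(float)
S=4; sub=cv2.resize(b[y0:y1,x0:x1],None,fx=S,fy=S,interpolation=cv2.INTER_CUBIC)
m=(sub<150).astype(np.uint8); k,l,st,ce=cv2.connectedComponentsWithStats(m)
for i in range(1,k):print(st[i])
i=l[int((242.5-y0)*S),int((328-x0)*S)]
c=cv2.resize(a[y0:y1,x0:x1],None,fx=12,fy=12,interpolation=cv2.INTER_CUBIC); cv2.imwrite('pics/sg.png',c)
vv,uu=np.nonzero(m); P=np.array([plane(n,x0+(u+.5)/S-.5,y0+(v+.5)/S-.5,.034)[:2] for u,v in zip(uu,vv)])
Q=P@R
for y in np.arange(.13,.01,-.0042):
    s=Q[abs(Q[:,1]-y)<.0015,0]
    if len(s): print(round(y,4),round(s.min(),4),round(s.max(),4),round((s.min()+s.max())/2,4))
# dish: dark contour both views
for n,(x0,y0,x1,y1) in {"top":(322,235,362,270),"side":(262,190,302,230)}.items():
    g=cv2.cvtColor(cv2.imread(f'pics/{n}0.png'),cv2.COLOR_BGR2GRAY)[y0:y1,x0:x1]
    g=cv2.resize(g,None,fx=4,fy=4,interpolation=cv2.INTER_CUBIC)
    c=max(cv2.findContours((g<85).astype(np.uint8),cv2.RETR_EXTERNAL,cv2.CHAIN_APPROX_NONE)[0],key=cv2.contourArea)
    e=cv2.fitEllipse(cv2.convexHull(c)); print(n,'dish',e)
    u,v=[(e[0][k]+.5)/4-.5+(x0,y0)[k] for k in(0,1)]; print(u,v,'rim plane .1075',plane(n,u,v,.1075))
E
```

```text
[   0    0  164  142 2176]
[98  0 11  4 32]
[ 0 22  2  1  2]
[  0 116  32  48 272]
0.13 0.4611 0.4871 0.4741
0.1258 0.4565 0.4696 0.463
0.1216 0.4613 0.4699 0.4656
0.1174 0.4601 0.5169 0.4885
0.1132 0.4609 0.5161 0.4885
0.109 0.4639 0.4729 0.4684
0.1048 0.4714 0.4763 0.4739
0.1006 0.4743 0.4816 0.4779
0.0964 0.4796 0.4868 0.4832
0.0922 0.4848 0.4905 0.4876
0.088 0.4881 0.4944 0.4913
0.0838 0.4912 0.4959 0.4935
0.0796 0.4903 0.4958 0.4931
0.0754 0.4875 0.4942 0.4909
0.0712 0.482 0.4909 0.4864
0.067 0.427 0.4858 0.4564
0.0628 0.4249 0.4812 0.4531
0.0586 0.4248 0.4744 0.4496
0.0544 0.4253 0.4721 0.4487
0.0502 0.425 0.4703 0.4477
0.046 0.425 0.4714 0.4482
0.0418 0.4251 0.4735 0.4493
0.0376 0.4246 0.4772 0.4509
0.0334 0.4251 0.4827 0.4539
0.0292 0.4276 0.4881 0.4579
0.025 0.4867 0.4913 0.489
0.0208 0.4891 0.4947 0.4919
0.0166 0.4919 0.4965 0.4942
0.0124 0.4939 0.4944 0.4941
top dish ((81.11817932128906, 67.80535888671875), (90.2259750366211, 95.2453384399414), 167.86441040039062)
341.90454483032227 251.5763397216797 rim plane .1075 [0.38832438 0.15399452 0.1075    ]
side dish ((89.57667541503906, 88.60660552978516), (86.34168243408203, 102.4875717163086), 83.40149688720703)
284.01916885375977 211.7766513824463 rim plane .1075 [0.38911985 0.14665429 0.1075    ]
```

View pics/sg.png

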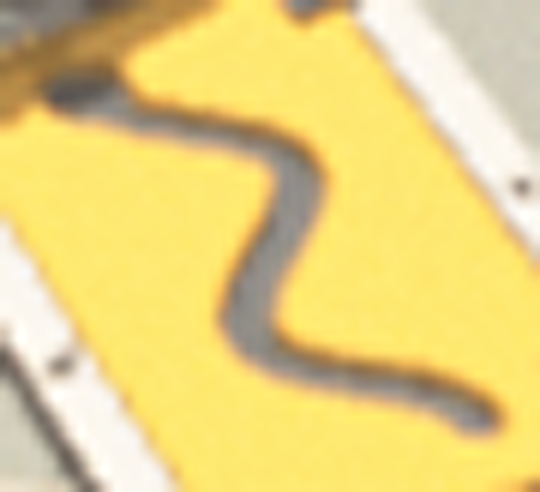

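Estimates so far: machine yaw 0.098 rad, pattern centre in world about (0.471, 0.114), pocket about (0.453, 0.162), dish about (0.388, 0.152). I'll shut the gripper and fly over the dish at z = 0.2.

Request:
{"op": "play_rows", "data": {"increments": [[0, 2.1, 1.8, 0, 0], [0, 2.1, 1.8, 0, 0], [0, 2.1, 1.8, 0, 0], [0, 2.1, 1.8, 0, 0], [0, 2.1, 1.8, 0, 0], [0, 2.1, 1.8, 0, 0], [0, 2.1, 1.8, 0, 0], [0, 2.1, 1.8, 0, 0], [0, 2.1, 1.8, 0, 0], [0, 2.1, 1.8, 0, 0]], "newtons": 20}}

```text
time_s: 0.93
position: [0.3411, 0.2528, 0.2]
ee_rot: [0.0, 0.979, -0.205, -0.0]
wrist_force: [1.5, 1.1, 0.2]
gripper_width: 0.0
```

Request:
{"op": "play_rows", "data": {"increments": [[0, 2.1, 1.8, 0, 0], [0, 2.1, 1.8, 0, 0], [0, 2.1, 1.8, 0, 0], [0, 0, 0, 0, -0.1], [0, 0, 0, 0, -0.1], [0, 0, 0, 0, -0.1], [0, 0, 0, 0, -0.1], [0, 0, 0, 0, -0.11], [0, 0, 0, 0, 0], [0, 0, 0, 0, 0]]}}

```text
time_s: 1.77
position: [0.3768, 0.1794, 0.2]
ee_rot: [0.0, 0.999, 0.046, -0.0]
wrist_force: [-0.6, 0.0, -0.1]
gripper_width: -0.0001
```

```bash
cat > st.py <<'E'
from plant import *
import numpy as np
from scipy.spatial.transform import Rotation as Ro
o=get_obs(); q=o['ee_rot']; R=Ro.from_quat([q[1],q[2],q[3],q[0]]).as_matrix()
y=.098; M=np.array([[np.cos(y),np.sin(y)],[-np.sin(y),np.cos(y)]])
print(round(o['time_s'],2),o['position'].round(4),'yaw',round(np.arctan2(R[1,0],R[0,0]),4),'z',R[:,2].round(3),'F',o['wrist_force'].round(2),'w',round(o['gripper_width'],4),'j',o['joint_positions'].round(2))
print('pattern xy mm',((M@o['position'][:2]-[.480,.067])*1000).round(1))
E
python3 st.py
```

```text
1.77 [0.3768 0.1794 0.2   ] yaw 0.0929 z [-0.001 -0.    -1.   ] F [-0.58  0.03 -0.11] w -0.0001 j [ 0.82 -0.01 -0.2  -0.   -1.38  0.84]
pattern xy mm [-87.5  74.7]
```

Request:
{"op": "play_rows", "data": {"increments": [[0, 0.3, 1.0, 1.5, -0.005], [0, 0.3, 1.0, 1.5, 0], [0, 0.3, 0.9, 1.5, 0], [0, 0, 0, 1.5, 0], [0, 0, 0, 1.0, 0], [0, 0, 0, 0, 0]]}}

```text
time_s: 2.27
position: [0.3874, 0.1506, 0.1281]
ee_rot: [0.001, 0.999, 0.049, -0.002]
wrist_force: [0.6, 0.7, -0.5]
gripper_width: 0.0003
```

```bash
python3 st.py; cat > pic.py <<'E'
import sys,cv2
from plant import *
for n,(x0,y0,x1,y1) in {"top":(300,180,400,280),"side":(240,130,380,280)}.items():
    a=capture(n)[:,:,::-1]; cv2.imwrite(f"pics/{n}{sys.argv[1]}.png",a)
    cv2.imwrite(f"pics/{n}{sys.argv[1]}z.png",cv2.resize(a[y0:y1,x0:x1],None,fx=4,fy=4,interpolation=cv2.INTER_CUBIC))
E
python3 pic.py 1
```

```text
2.27 [0.3874 0.1506 0.1281] yaw 0.0975 z [-0.004 -0.002 -1.   ] F [ 0.58  0.68 -0.47] w 0.0003 j [ 0.75  0.03 -0.35 -0.   -1.2   0.92]
pattern xy mm [-79.8  44.9]
```

View pics/top1z.png

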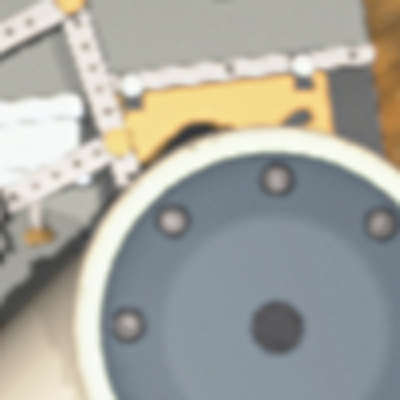

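View pics/side1z.png

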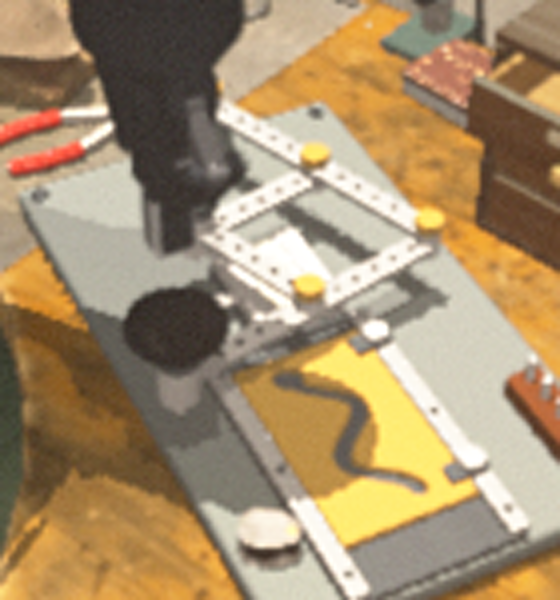

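The arm hides the top view. In side, the shut fingertips are at about (282,192), above and behind the dish at about (284,211). I'll compare these with the projections.

```bash
python3 - <<'E'
from h import *
def z(p): return ((proj("side",p)-[240,130])*4).round(1)
print('tip centre',z([.3874,.1506,.1201]))
for x,y in[(.388,.152),(.388,.150),(.388,.147)]:
  print(x,y,'rim ctr',z([x,y,.1075]))
  for t in range(0,360,45):
    print(t, z([x+.0265*np.cos(np.radians(t)),y+.0265*np.sin(np.radians(t)),.1075]),end=' ')
  print()
E
python3 - <<'E'
import cv2
a=cv2.imread('pics/side1.png')[165:235,255:325]
cv2.imwrite('pics/s1zz.png',cv2.resize(a,None,fx=8,fy=8,interpolation=cv2.INTER_CUBIC))
E
```

```text
tip centre [169.4 304.9]
0.388 0.152 rim ctr [170.7 320.7]
0 [220.2 307.9] 45 [194.1 287.8] 90 [154.9 286.9] 135 [124.4 305.5] 180 [120.3 333.7] 225 [146.3 354.9] 270 [187.2 356. ] 315 [217.8 336.1] 
0.388 0.15 rim ctr [171.9 323.3]
0 [221.5 310.4] 45 [195.3 290.3] 90 [156.1 289.4] 135 [125.6 308.1] 180 [121.5 336.3] 225 [147.5 357.7] 270 [188.4 358.7] 315 [219.1 338.8] 
0.388 0.147 rim ctr [173.7 327.2]
0 [223.4 314.3] 45 [197.2 294.1] 90 [157.9 293.1] 135 [127.3 311.9] 180 [123.2 340.3] 225 [149.3 361.8] 270 [190.4 362.8] 315 [221.1 342.8]
```

View pics/s1zz.png

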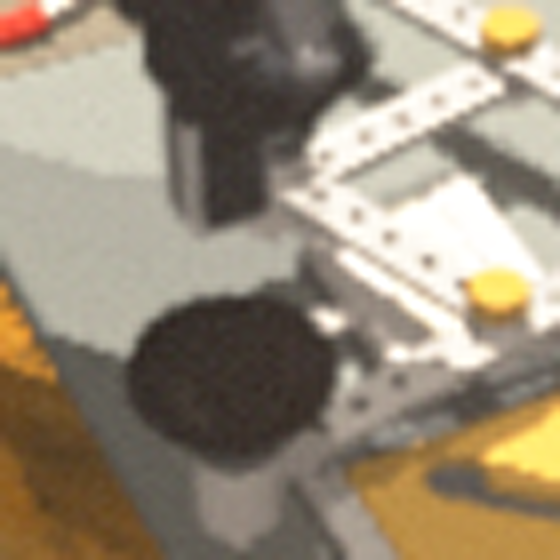

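The fingertips appear about 13 px higher than predicted. I'll check this against the initial picture too.

```bash
python3 - <<'E'
from h import *
print(proj("side",[.2209,.5031,.1994]),proj("side",[.2209,.5031,.25]))
print(proj("side",[.3874,.1506,.1201]),proj("side",[.3874,.1506,.1601]))
a=cv2.imread('pics/side0.png')[30:130,100:220]
a=cv2.resize(a,None,fx=5,fy=5,interpolation=cv2.INTER_CUBIC)
cv2.imwrite('pics/s0g.png',a)
E
```

```text
[167.30563038 101.21862125] [162.22024517  81.3938969 ]
[282.34464449 206.23144497] [281.48517033 191.42279587]
```

View pics/s0g.png

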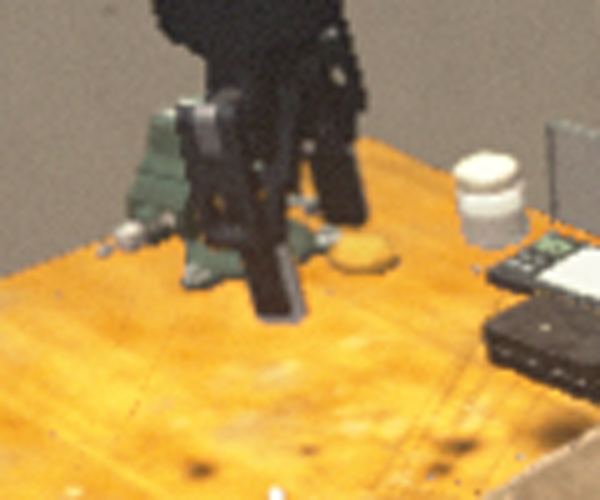

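View pics/side1.png

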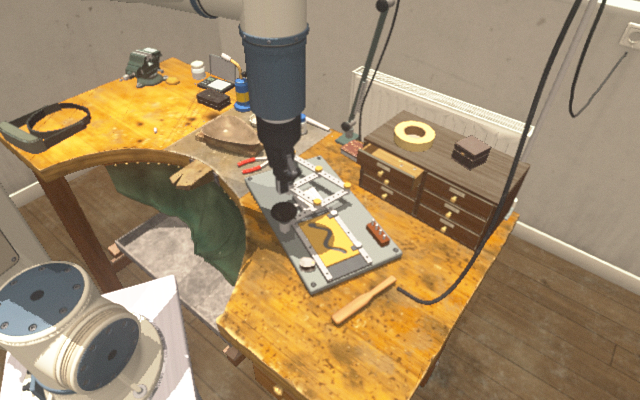

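```bash
python3 - <<'E'
import plant; print([x for x in dir(plant) if not x.startswith('__')])
try: print(plant.tip_extent)
except Exception as e: print(e)
from h import *
print(proj("top",[.2209,.5031,.1994]),proj("top",[.2209,.5031,.24]))
a=cv2.imread('pics/top0.png')[310:400,60:220]
a=cv2.resize(a,None,fx=5,fy=5,interpolation=cv2.INTER_CUBIC)
cv2.imwrite('pics/t0g.png',a)
E
```

```text
['PlanningError', 'camera_info', 'capture', 'get_obs', 'job_done', 'tip_extent']
0.008
[165.30228147 342.85536655] [155.80385345 348.74728402]
```

View pics/t0g.png

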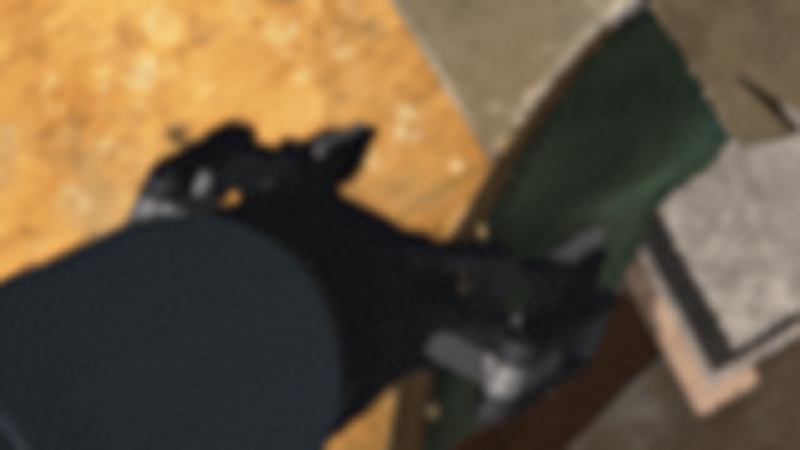

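```bash
python3 - <<'E'
from h import *
print(tri((155,350),(162,84)))
print(tri((130,340),(169,74)),tri((180,360),(155,93.6)))
E
```

```text
(array([0.2193622 , 0.50290294, 0.24383825]), np.float64(0.0007339154890840626))
(array([0.23868655, 0.54903479, 0.24394581]), np.float64(0.001998622845028763)) (array([0.20152508, 0.45583062, 0.24701952]), np.float64(0.002627618482383917))
```

```bash
python3 - <<'E'
from h import *
T=lambda u,v:(u/4+230,v/4+150)
# yellow caps: post, mid, elbow, lower; spindle top; base corners screws (top in m_top/4, side in m_side/4)
for nm,t,s in[('postcap',(80,259),(247,8)),('cap2',(216,187),(355,73)),('elbow',(350,117),(469,141)),('cap4',(398,261),(349,206)),('spindletop',(262,332),(235,112)),('screwFL',(50,132),(356,32)),('screwRR',(618,66),(662,399)),('grooveend',(588,236),(460,407)),('screw near post front',(82,446),(78,115))]:
    p,e=tri(T(*t),T(*s)); print(nm,p.round(4),round(e,4))
print('dish',tri((341.9,251.6),(284,212.2)))
print('hammer?brush tip', tri((410,181),(396,281)))
E
```

```text
postcap [0.4767 0.3612 0.0846] 0.0024
cap2 [0.5174 0.2829 0.0809] 0.0028
elbow [0.5567 0.2048 0.0795] 0.002
cap4 [0.4726 0.1786 0.0798] 0.0029
spindletop [0.4333 0.256  0.0968] 0.004
screwFL [0.5625 0.3928 0.0204] 0.0033
screwRR [0.5965 0.0377 0.0225] 0.0037
grooveend [0.4893 0.0621 0.0344] 0.0032
screw near post front [0.3671 0.3728 0.0211] 0.0013
dish (array([0.38945376, 0.15324105, 0.0998937 ]), np.float64(0.002773019751612936))
hammer?brush tip (array([ 0.56155595, -0.02700473,  0.01237323]), np.float64(0.00615576593419553))
```

Triangulated scene heights agree with the spec (dish rim about 0.10, caps about 0.08). Both cameras put the fingertips about 38 mm higher than the reported TCP implies, while xy agrees. I'll descend in small steps with force checks and pictures.

Request:
{"op": "play_rows", "data": {"increments": [[0, 0.2, -0.2, 0.4, 0], [0, 0, 0, 0.4, 0], [0, 0, 0, 0.3, 0], [0, 0, 0, 0.3, 0], [0, 0, 0, 0, 0]]}}

```text
time_s: 2.78
position: [0.3902, 0.1536, 0.1157]
ee_rot: [0.0, 0.999, 0.05, -0.001]
wrist_force: [-0.2, 0.1, -0.8]
gripper_width: -0.0
```

```bash
python3 st.py; python3 pic.py 2
```

```text
2.78 [0.3902 0.1536 0.1157] yaw 0.101 z [-0.001 -0.001 -1.   ] F [-0.24  0.07 -0.85] w -0.0 j [ 0.75  0.04 -0.37 -0.   -1.16  0.92]
pattern xy mm [-76.6  47.7]
```

View pics/side2z.png

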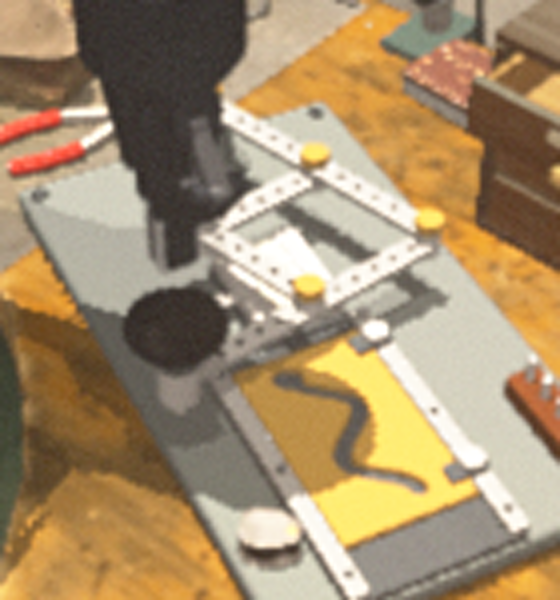

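The tip is at zoom (172,268), still about 60 zoom px (about 40 mm) above the dish centre at (176,328). I'll go on down.

Request:
{"op": "play_rows", "data": {"increments": [[0, 0, 0, 0.4, 0], [0, 0, 0, 0.4, 0], [0, 0, 0, 0.4, 0], [0, 0, 0, 0.3, 0], [0, 0, 0, 0.3, 0], [0, 0, 0, 0, 0]]}}

```text
time_s: 3.38
position: [0.3902, 0.1535, 0.0975]
ee_rot: [0.0, 0.999, 0.051, -0.001]
wrist_force: [0.3, -0.1, -0.3]
gripper_width: 0.0002
```

```bash
python3 st.py; python3 pic.py 3
```

```text
3.38 [0.3902 0.1535 0.0975] yaw 0.1011 z [-0.001 -0.001 -1.   ] F [ 0.26 -0.11 -0.25] w 0.0002 j [ 0.75  0.06 -0.4  -0.   -1.11  0.92]
pattern xy mm [-76.7  47.6]
```

View pics/side3z.png

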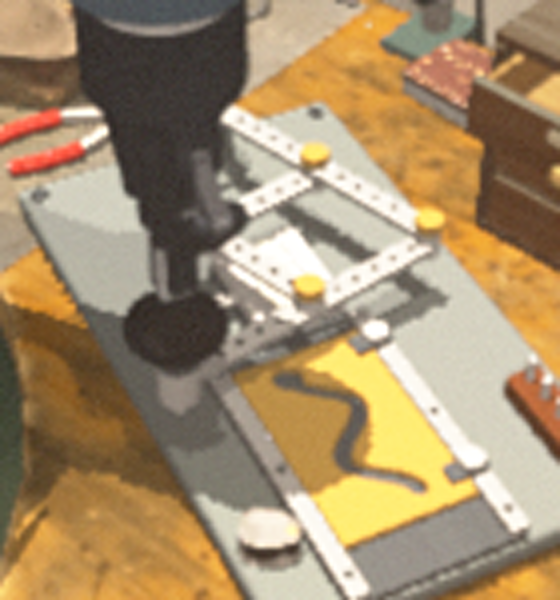

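Request:
{"op": "play_rows", "data": {"increments": [[0, 0, 0, 0.3, 0], [0, 0, 0, 0.3, 0], [0, 0, 0, 0.3, 0], [0, 0, 0, 0.3, 0], [0, 0, 0, 0, 0]]}}

```text
time_s: 3.9
position: [0.3902, 0.1535, 0.0855]
ee_rot: [0.0, 0.999, 0.051, -0.001]
wrist_force: [-1.1, 0.1, 0.6]
gripper_width: 0.0001
```

```bash
python3 st.py; python3 pic.py 4;python3 - <<'E'
import cv2
a=cv2.imread('pics/side4.png')[165:235,255:325]
cv2.imwrite('pics/s4zz.png',cv2.resize(a,None,fx=8,fy=8,interpolation=cv2.INTER_CUBIC))
E
```

```text
3.9 [0.3902 0.1535 0.0855] yaw 0.1011 z [-0.001 -0.001 -1.   ] F [-1.06  0.1   0.62] w 0.0001 j [ 0.75  0.07 -0.42 -0.   -1.08  0.92]
pattern xy mm [-76.7  47.6]
```

View pics/s4zz.png

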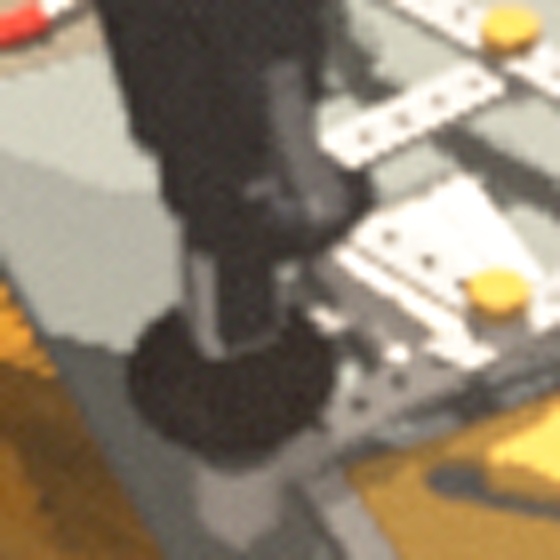

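The fingertips are entering the dish: tip at (240,352) in the zoom, rim ellipse centre at (232,380). I'll continue gently.

Request:
{"op": "play_rows", "data": {"increments": [[0, -0.1, 0, 0.2, 0], [0, 0, 0, 0.2, 0], [0, 0, 0, 0.2, 0], [0, 0, 0, 0.2, 0], [0, 0, 0, 0, 0]]}}

```text
time_s: 4.42
position: [0.3893, 0.1535, 0.0778]
ee_rot: [0.0, 0.999, 0.051, -0.0]
wrist_force: [0.6, 0.0, -0.4]
gripper_width: -0.0001
```

```bash
python3 st.py; cat > zz.py <<'E'
import cv2,sys
from plant import capture
n=sys.argv[1]; x,y=(255,165) if len(sys.argv)<4 else (int(sys.argv[2]),int(sys.argv[3]))
a=capture("side")[:,:,::-1]; cv2.imwrite(f'pics/side{n}.png',a)
cv2.imwrite(f'pics/s{n}zz.png',cv2.resize(a[y:y+70,x:x+90],None,fx=8,fy=8,interpolation=cv2.INTER_CUBIC))
E
python3 zz.py 5
```

```text
4.42 [0.3893 0.1535 0.0778] yaw 0.1012 z [-0.001 -0.    -1.   ] F [ 0.59  0.01 -0.37] w -0.0001 j [ 0.75  0.08 -0.44 -0.   -1.06  0.92]
pattern xy mm [-77.5  47.7]
```

View pics/s5zz.png

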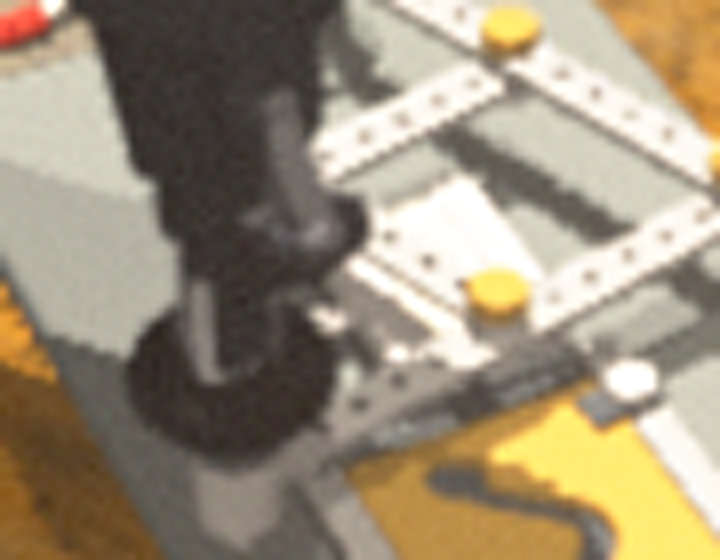

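Request:
{"op": "play_rows", "data": {"increments": [[0, 0, 0, 0.2, 0], [0, 0, 0, 0.2, 0], [0, 0, 0, 0, 0]]}}

```text
time_s: 4.72
position: [0.3894, 0.1535, 0.0739]
ee_rot: [0.0, 0.999, 0.051, -0.0]
wrist_force: [0.2, -0.3, -0.2]
gripper_width: 0.0
```

Request:
{"op": "play_rows", "data": {"increments": [[0, 0, 0, 0.2, 0], [0, 0, 0, 0, 0]]}}

```text
time_s: 4.88
position: [0.3895, 0.1536, 0.072]
ee_rot: [0.0, 0.999, 0.051, -0.0]
wrist_force: [1.4, -0.8, -0.2]
gripper_width: 0.0003
```

Request:
{"op": "play_rows", "data": {"increments": [[0, 0, 0, 0.1, 0], [0, 0, 0, 0, 0]]}}

```text
time_s: 5.05
position: [0.3896, 0.1537, 0.0712]
ee_rot: [0.0, 0.999, 0.051, -0.0]
wrist_force: [-0.1, -0.1, 0.6]
gripper_width: 0.0001
```

```bash
python3 st.py;python3 zz.py 6
```

```text
5.05 [0.3896 0.1537 0.0712] yaw 0.1012 z [-0. -0. -1.] F [-0.11 -0.1   0.6 ] w 0.0001 j [ 0.75  0.08 -0.45 -0.   -1.04  0.92]
pattern xy mm [-77.3  47.8]
```

View pics/s6zz.png

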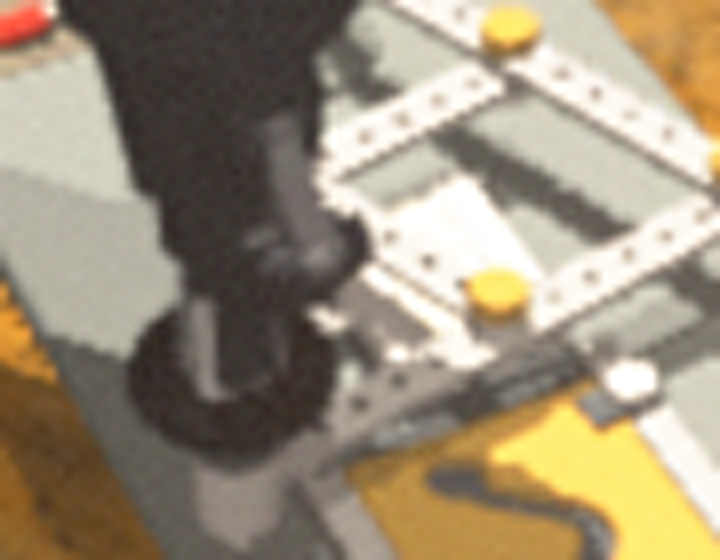

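Still no steady force, and the tip is at about (210–275,398), near the floor. I'll go in 1 mm steps.

Request:
{"op": "play_rows", "data": {"increments": [[0, 0, 0, 0.1, 0], [0, 0, 0, 0, 0]]}}

```text
time_s: 5.27
position: [0.3896, 0.1537, 0.0702]
ee_rot: [0.0, 0.999, 0.051, -0.0]
wrist_force: [-0.5, 0.4, -0.5]
gripper_width: 0.0001
```

Request:
{"op": "play_rows", "data": {"increments": [[0, 0, 0, 0.1, 0], [0, 0, 0, 0, 0]]}}

```text
time_s: 5.43
position: [0.3895, 0.1536, 0.0691]
ee_rot: [0.0, 0.999, 0.051, -0.0]
wrist_force: [-0.2, -0.8, 1.2]
gripper_width: 0.0
```

Request:
{"op": "play_rows", "data": {"increments": [[0, 0, 0, 0.1, 0], [0, 0, 0, 0, 0]]}}

```text
time_s: 5.6
position: [0.39, 0.1538, 0.0685]
ee_rot: [-0.0, 0.999, 0.051, 0.0]
wrist_force: [0.8, 0.5, 3.0]
gripper_width: 0.0002
```

```bash
python3 st.py;python3 zz.py 7
```

```text
5.6 [0.39   0.1538 0.0685] yaw 0.1014 z [ 0.001  0.    -1.   ] F [0.77 0.51 2.95] w 0.0002 j [ 0.75  0.09 -0.45  0.   -1.03  0.92]
pattern xy mm [-76.9  47.9]
```

View pics/s7zz.png

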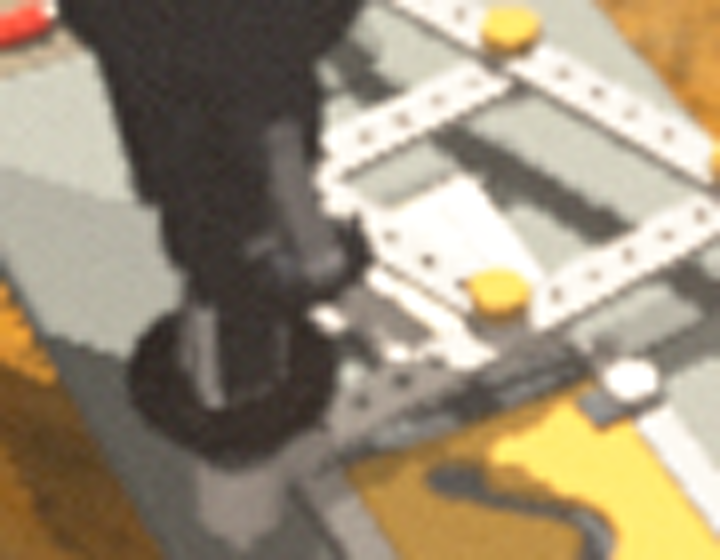

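Contact: Fz is about 3 N at TCP z = 0.0687, so that is the dish floor with the tracer up. A trace depth of 7 mm corresponds to z of about 0.062. I'll press 0.6 mm more and drag the dish +x towards the pocket.

Request:
{"op": "play_rows", "data": {"increments": [[0, 0, 0, 0.06, 0], [0, 0.1, 0, 0, 0], [0, 0.2, 0, 0, 0], [0, 0.3, 0, 0, 0], [0, 0.3, 0, 0, 0], [0, 0.3, 0, 0, 0], [0, 0.3, -0.05, 0, 0], [0, 0.2, 0, 0, 0], [0, 0.1, 0, 0, 0], [0, 0, 0, 0, 0]]}}

```text
time_s: 6.48
position: [0.4078, 0.1561, 0.0677]
ee_rot: [-0.0, 0.999, 0.05, 0.0]
wrist_force: [0.6, 0.8, 3.3]
gripper_width: 0.0002
```

```bash
python3 st.py;python3 zz.py 8
```

```text
6.48 [0.4078 0.1561 0.0677] yaw 0.101 z [ 0.  0. -1.] F [0.56 0.82 3.29] w 0.0002 j [ 0.73  0.12 -0.41  0.   -1.04  0.94]
pattern xy mm [-58.9  48.4]
```

View pics/s8zz.png

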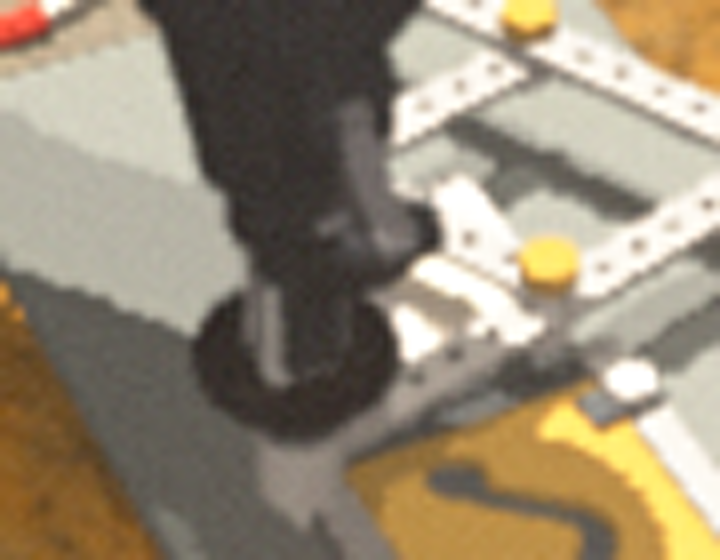

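The dish follows the fingers, with the tip about 2–3 mm right of the dish centre. I'll continue.

Request:
{"op": "play_rows", "data": {"increments": [[0, 0.2, 0, 0, 0], [0, 0.3, 0, 0, 0], [0, 0.3, -0.05, 0, 0], [0, 0.3, 0, 0, 0], [0, 0.3, 0, 0, 0], [0, 0.3, -0.05, 0, 0], [0, 0.3, 0, 0, 0], [0, 0.3, 0, 0, 0], [0, 0.2, 0, 0, 0], [0, 0.1, 0, 0, 0]]}}

```text
time_s: 7.37
position: [0.4336, 0.1596, 0.0677]
ee_rot: [0.0, 0.999, 0.051, 0.0]
wrist_force: [1.0, 0.2, 3.6]
gripper_width: -0.0003
```

Request:
{"op": "play_rows", "data": {"increments": [[0, 0.2, 0, 0, 0], [0, 0.3, 0, 0, 0], [0, 0.3, -0.05, 0, 0], [0, 0.3, 0, 0, 0], [0, 0.3, 0, 0, 0], [0, 0.3, 0, 0, 0], [0, 0.2, 0, 0, 0], [0, 0.1, 0, 0, 0], [0, 0, 0, 0, 0]]}}

```text
time_s: 8.12
position: [0.4534, 0.1622, 0.0677]
ee_rot: [-0.0, 0.999, 0.051, 0.0]
wrist_force: [0.5, 0.8, 3.6]
gripper_width: 0.0003
```

```bash
python3 st.py;python3 zz.py 9 275 165; python3 - <<'E'
import cv2
from plant import capture
a=capture("top")[:,:,::-1]; cv2.imwrite('pics/top9.png',a)
E
```

```text
8.12 [0.4534 0.1622 0.0677] yaw 0.1011 z [ 0.  0. -1.] F [0.46 0.77 3.55] w 0.0003 j [ 0.67  0.21 -0.31  0.   -1.06  1.  ]
pattern xy mm [-12.9  50.1]
```

View pics/s9zz.png

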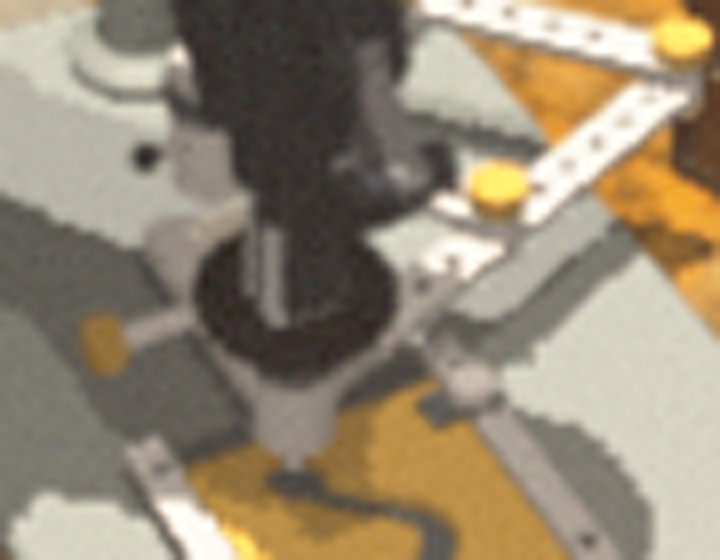

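View pics/top9.png

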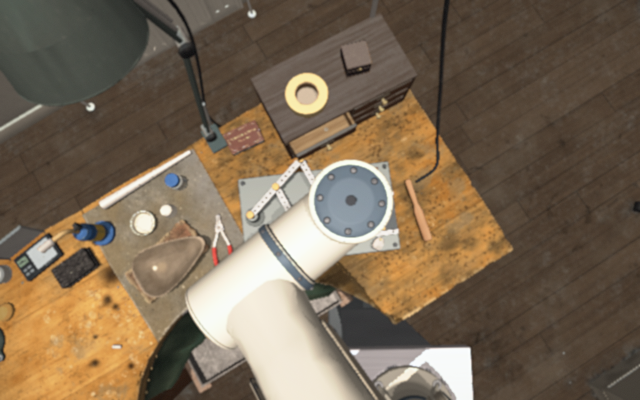

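The side view clearly shows the stylus pin at zoom (295,470), right over the dark pocket at (297,480). I'll press it down.

Request:
{"op": "play_rows", "data": {"increments": [[0, 0.1, 0, 0.1, 0], [0, 0, 0, 0.1, 0], [0, 0, 0, 0.1, 0], [0, 0, 0, 0.1, 0], [0, 0, 0, 0.1, 0], [0, 0, 0, 0.1, 0], [0, 0, 0, 0, 0], [0, 0, 0, 0, 0]]}}

```text
time_s: 8.88
position: [0.4541, 0.1623, 0.0617]
ee_rot: [-0.0, 0.999, 0.051, 0.0]
wrist_force: [-0.1, 0.1, 4.1]
gripper_width: -0.0002
```

```bash
python3 st.py;python3 zz.py 10 275 165
```

```text
8.88 [0.4541 0.1623 0.0617] yaw 0.1013 z [ 0.  0. -1.] F [-0.06  0.09  4.12] w -0.0002 j [ 0.67  0.21 -0.31  0.   -1.04  1.  ]
pattern xy mm [-12.2  50.1]
```

View pics/s10zz.png

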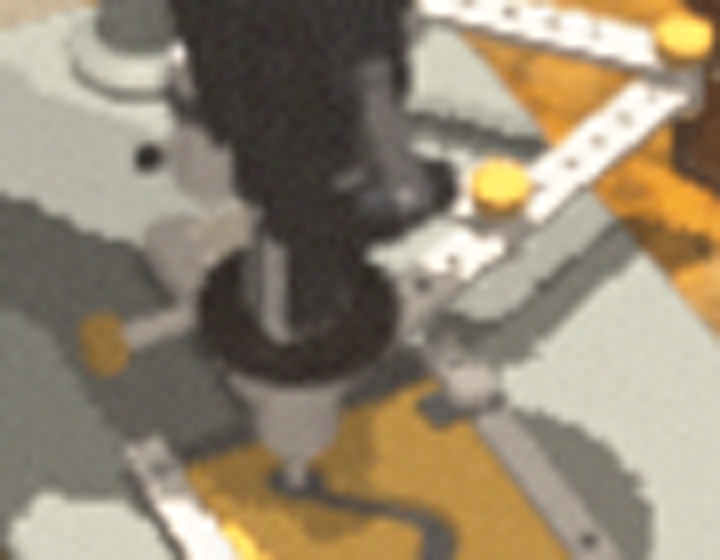

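The stylus is down in the pocket at (297,482), with Fz about 4 N. I'll work out the row increments for the wave.

```bash
python3 - <<'E'
import numpy as np
s=np.arange(0,101,2.); x=-13*np.cos(3*np.pi*s/100)
r=np.round(x/10,2); print(np.round(np.diff(r),2).reshape(5,10))
E
```

```text
[[ 0.02  0.07  0.11  0.15  0.19  0.21  0.23  0.24  0.24  0.24]
 [ 0.23  0.2   0.17  0.14  0.1   0.05  0.01 -0.04 -0.08 -0.13]
 [-0.16 -0.19 -0.22 -0.24 -0.24 -0.24 -0.24 -0.22 -0.19 -0.16]
 [-0.13 -0.08 -0.04  0.01  0.05  0.1   0.14  0.17  0.2   0.23]
 [ 0.24  0.24  0.24  0.23  0.21  0.19  0.15  0.11  0.07  0.02]]
```

Request:
{"op": "play_rows", "data": {"increments": [[0, 0.02, 0.2, 0.05, 0], [0, 0.07, 0.2, 0, 0], [0, 0.11, 0.2, 0, 0], [0, 0.15, 0.2, 0, 0], [0, 0.19, 0.2, 0, 0], [0, 0.21, 0.2, 0, 0], [0, 0.23, 0.2, 0, 0], [0, 0, 0, 0, 0]]}}

```text
time_s: 9.6
position: [0.4658, 0.149, 0.0612]
ee_rot: [0.0, 0.999, 0.05, 0.0]
wrist_force: [-0.1, 0.3, 4.7]
gripper_width: -0.0001
```

```bash
python3 st.py;python3 zz.py 11 275 165
```

```text
9.6 [0.4658 0.149  0.0612] yaw 0.1008 z [ 0. -0. -1.] F [-0.11  0.28  4.67] w -0.0001 j [ 0.63  0.23 -0.3   0.   -1.04  1.04]
pattern xy mm [-1.9 35.7]
```

View pics/s11zz.png

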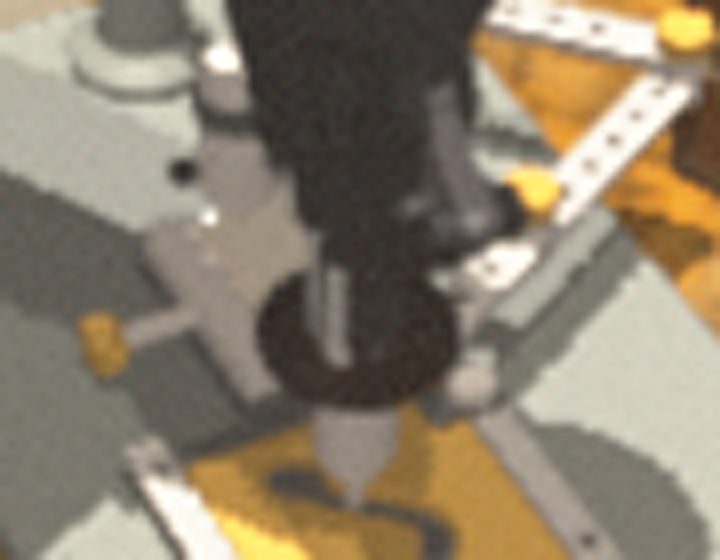

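The stylus at (352,505) sits in the groove with no lateral force. I'll continue.

Request:
{"op": "play_rows", "data": {"increments": [[0, 0.24, 0.2, 0, 0], [0, 0.24, 0.2, 0, 0], [0, 0.24, 0.2, 0, 0], [0, 0.23, 0.2, 0, 0], [0, 0.2, 0.2, 0, 0], [0, 0.17, 0.2, 0, 0], [0, 0.14, 0.2, 0, 0], [0, 0.1, 0.2, 0, 0], [0, 0.05, 0.2, 0, 0], [0, 0, 0, 0, 0]]}}

```text
time_s: 10.48
position: [0.4832, 0.1327, 0.0612]
ee_rot: [0.0, 0.999, 0.05, -0.0]
wrist_force: [0.3, 0.5, 4.7]
gripper_width: 0.0004
```

```bash
python3 st.py;python3 zz.py 12 290 180
```

```text
10.48 [0.4832 0.1327 0.0612] yaw 0.1009 z [-0. -0. -1.] F [0.33 0.54 4.65] w 0.0004 j [ 0.58  0.25 -0.27  0.   -1.05  1.09]
pattern xy mm [13.8 17.7]
```

View pics/s12zz.png

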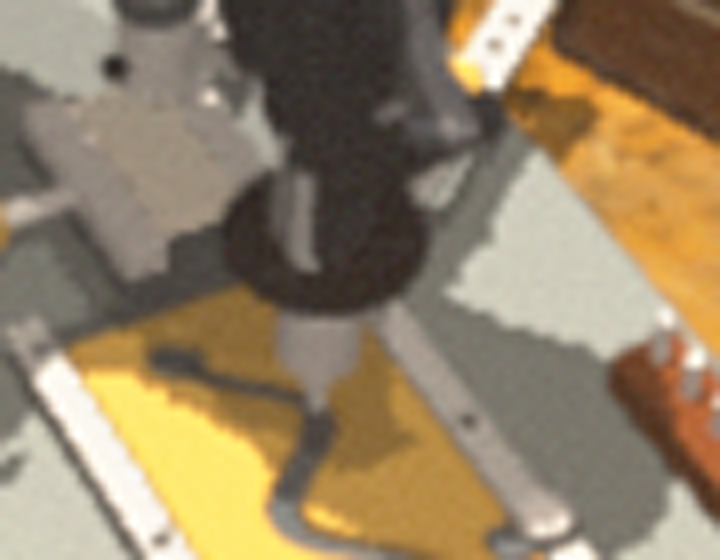

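The stylus at (318,412) is at the rear crest in the groove. I'll continue down to the front crest.

Request:
{"op": "play_rows", "data": {"increments": [[0, 0.01, 0.2, 0, 0], [0, -0.04, 0.2, 0, 0], [0, -0.08, 0.2, 0, 0], [0, -0.13, 0.2, 0, 0], [0, -0.16, 0.2, 0, 0], [0, -0.19, 0.2, 0, 0], [0, -0.22, 0.2, 0, 0], [0, -0.24, 0.2, 0, 0], [0, -0.24, 0.2, 0, 0], [0, 0, 0, 0, 0]]}}

```text
time_s: 11.37
position: [0.4714, 0.1133, 0.0612]
ee_rot: [0.0, 0.999, 0.05, -0.0]
wrist_force: [-0.3, 0.8, 5.1]
gripper_width: 0.0002
```

```bash
python3 st.py;python3 zz.py 13 290 180
```

```text
11.37 [0.4714 0.1133 0.0612] yaw 0.101 z [-0. -0. -1.] F [-0.32  0.81  5.12] w 0.0002 j [ 0.56  0.22 -0.31 -0.   -1.04  1.11]
pattern xy mm [ 0.3 -0.4]
```

View pics/s13zz.png

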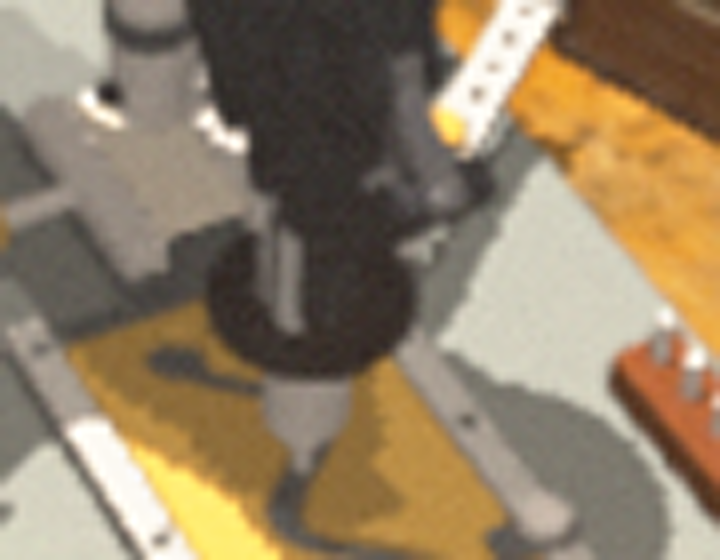

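It is still in the groove, with the pin at (305,470) and low forces. I'll continue.

Request:
{"op": "play_rows", "data": {"increments": [[0, -0.24, 0.2, 0, 0], [0, -0.24, 0.2, 0, 0], [0, -0.22, 0.2, 0, 0], [0, -0.19, 0.2, 0, 0], [0, -0.16, 0.2, 0, 0], [0, -0.13, 0.2, 0, 0], [0, -0.08, 0.2, 0, 0], [0, -0.04, 0.2, 0, 0], [0, 0.01, 0.2, 0, 0], [0, 0, 0, 0, 0]]}}

```text
time_s: 12.25
position: [0.461, 0.0942, 0.0612]
ee_rot: [0.0, 0.999, 0.05, -0.0]
wrist_force: [0.4, -0.0, 4.9]
gripper_width: -0.0001
```

```bash
python3 st.py;python3 zz.py 14 290 190
```

```text
12.25 [0.461  0.0942 0.0612] yaw 0.1009 z [-0. -0. -1.] F [ 0.36 -0.01  4.87] w -0.0001 j [ 0.54  0.19 -0.34  0.   -1.03  1.14]
pattern xy mm [-12.  -18.4]
```

View pics/s14zz.png

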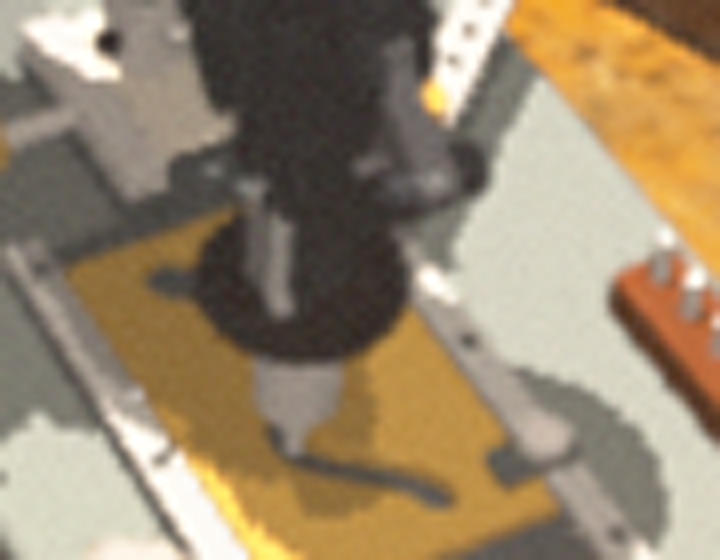

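The pin at (290,455) is at the front crest in the groove. I'll continue towards the end.

Request:
{"op": "play_rows", "data": {"increments": [[0, 0.05, 0.2, 0, 0], [0, 0.1, 0.2, 0, 0], [0, 0.14, 0.2, 0, 0], [0, 0.17, 0.2, 0, 0], [0, 0.2, 0.2, 0, 0], [0, 0.23, 0.2, 0, 0], [0, 0.24, 0.2, 0, 0], [0, 0.24, 0.2, 0, 0], [0, 0.24, 0.2, 0, 0], [0, 0, 0, 0, 0]]}}

```text
time_s: 13.13
position: [0.4794, 0.078, 0.0611]
ee_rot: [0.0, 0.999, 0.05, 0.0]
wrist_force: [-0.3, 0.0, 4.7]
gripper_width: 0.0001
```

Request:
{"op": "play_rows", "data": {"increments": [[0, 0.23, 0.2, 0, 0], [0, 0.21, 0.2, 0, 0], [0, 0.19, 0.2, 0, 0], [0, 0.15, 0.2, 0, 0], [0, 0.11, 0.2, 0, 0], [0, 0.07, 0.2, 0, 0], [0, 0.02, 0.2, 0, 0], [0, 0, 0, 0, 0], [0, 0, 0, 0, 0]]}}

```text
time_s: 13.88
position: [0.4899, 0.0651, 0.0612]
ee_rot: [0.0, 0.999, 0.05, -0.0]
wrist_force: [-0.4, -0.5, 3.7]
gripper_width: -0.0002
```

```bash
python3 st.py;python3 zz.py 15 290 190
```

```text
13.88 [0.4899 0.0651 0.0612] yaw 0.101 z [-0. -0. -1.] F [-0.38 -0.55  3.74] w -0.0002 j [ 0.45  0.24 -0.29  0.   -1.05  1.22]
pattern xy mm [ 13.9 -50.2]
```

View pics/s15zz.png

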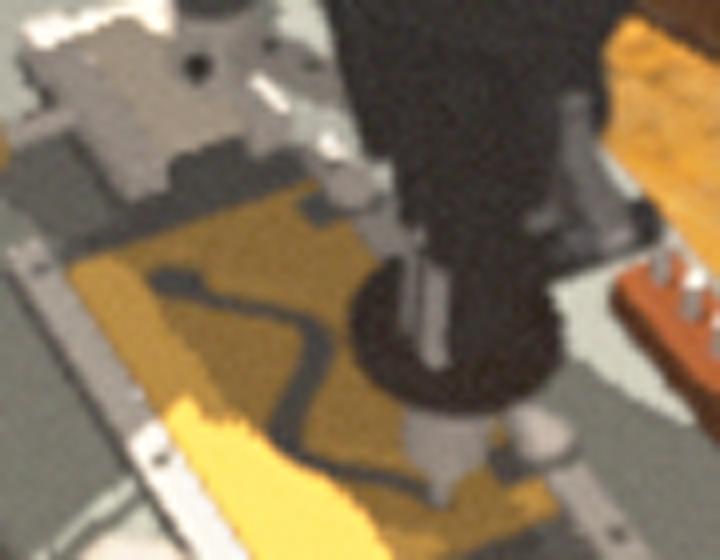

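The pin at (437,500) is at the groove's end and there is little lateral force. I'll hold a moment, then lift straight up.

Request:
{"op": "play_rows", "data": {"increments": [[0, 0, 0, 0, 0], [0, 0, 0, 0, 0], [0, 0, 0, -0.2, 0], [0, 0, 0, -0.2, 0], [0, 0, 0, -0.2, 0], [0, 0, 0, -0.2, 0], [0, 0, 0, -0.2, 0], [0, 0, 0, -0.3, 0], [0, 0, 0, -0.3, 0], [0, 0, 0, -0.3, 0]]}}

```text
time_s: 14.77
position: [0.4898, 0.0654, 0.0802]
ee_rot: [0.0, 0.999, 0.051, -0.0]
wrist_force: [0.3, 0.5, 0.7]
gripper_width: 0.0001
```

Request:
{"op": "play_rows", "data": {"increments": [[0, 0, 0, -0.5, 0], [0, 0, 0, -0.8, 0], [0, 0, 0, -1.0, 0], [0, 0, 0, -1.0, 0], [0, 0, 0, -1.0, 0], [0, 0, 0, -1.0, 0], [0, 0, 0, -1.0, 0], [0, 0, 0, 0, 0], [0, 0, 0, 0, 0], [0, 0, 0, 0, 0]]}}

```text
time_s: 15.6
position: [0.4897, 0.0654, 0.1427]
ee_rot: [-0.0, 0.999, 0.05, -0.0]
wrist_force: [0.5, 0.3, -0.1]
gripper_width: 0.0003
```

```bash
python3 st.py;python3 zz.py 16 290 190; python3 zz.py 17 290 190; python3 -c "
import cv2,numpy as np
a=cv2.imread('pics/side16.png').astype(int);b=cv2.imread('pics/side17.png').astype(int);print(abs(a-b)[200:260,300:380].mean())"
```

```text
15.6 [0.4897 0.0654 0.1427] yaw 0.101 z [-0.001  0.    -1.   ] F [ 0.45  0.25 -0.08] w 0.0003 j [ 0.45  0.17 -0.15 -0.   -1.25  1.22]
pattern xy mm [ 13.7 -49.9]
2.3586805555555554
```

View pics/s17zz.png

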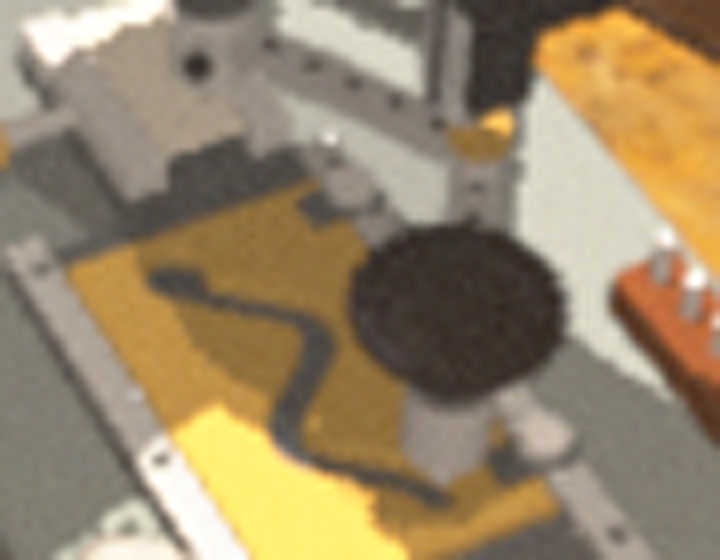

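View pics/side17.png

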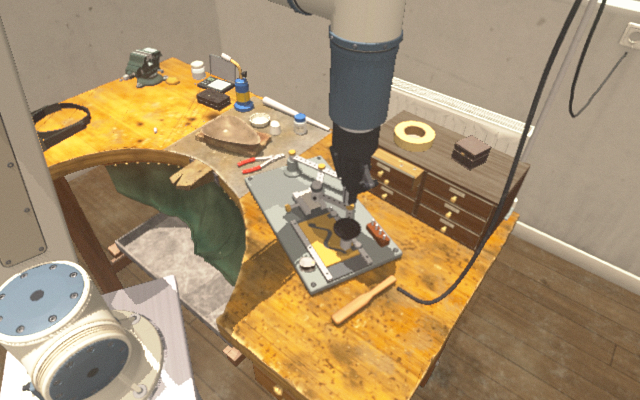

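The tracer has sprung up, with the pin at about (440,480) over the groove's end at (443,495). The gripper is clear, and the loupe, brush and pliers look unmoved. Handing in.

```bash
python3 -c "
from plant import *
print(job_done())"
```

```text
the job is handed in; nothing more can be done
None
```

The dry run is done and handed in after about 16 s of the 54 s; `job_done()` gives no verdict. With the shut fingertips in the dish, I pressed the stylus into the start pocket, traced the groove to its end at about 7.5 mm depth, and lifted straight off there.

- **Tracing:** side pictures showed the pin in the groove in the pocket, just before point 1, at points 2, 3 and 4, and at the end. I took no picture near point 5. The depth is worked out from the tool height at first contact, not measured. Vertical force between moves was about 3–5 N, with almost no sideways force.
- **Last check:** after the lift the tracer was up with its pin over the groove's end, and the gripper was clear of it. Two pictures in a row differed by only 2.4 grey levels on average, which I took as noise, so the tracer looked at rest. The loupe, brush and pliers looked unmoved by eye.
- **Disagreement:** the fingertips stood about 38 mm higher than the reported tool position implied, in both cameras and at contact. I used the contact force, not the reported height, as the vertical reference.
- **Smaller differences:** the two cameras disagreed by 2–3 mm on positions, up to about 7 mm on the dish. The fingertips sat 2–3 mm off the dish centre throughout.

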